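# Change the filter with the shutter closed

### The arm

A 7-joint arm with a two-finger parallel gripper is mounted at the origin on the work surface. World frame = base frame: x ahead of the robot, y to its left, z up, the work surface at z = 0. Lengths are in m, angles in rad, forces in N, time in s.
With the tool pointing down it reaches from about 0.4 to 0.85 m from the base axis. Payload 4.4 kg.
Tool frame: the origin (TCP) lies on the centre line of the jaws, within the pads' length; the fingertips stand 8 mm ahead of it and the grasp point (between the pads) lies 11 mm behind it (robot.finger_overhang is the distance from the TCP to the fingertips, in m); z points along the fingers, y is the line along which they close (so a half turn about z gives the same grasp; the last joint's range is limited). The gripper opens to 94 mm and grips with 3 to 60 N. Pads are 16 mm wide; open, the fingers measure 119 mm over their backs; the gripper's body (75 mm by 177 mm) begins 78 mm behind the grasp point.
Start: joints at [1.185, 0.628, 0.038, 1.517, -0.027, 0.996, -0.02], TCP at [0.204, -0.617, 0.213] pointing down, gripper open.
Joint ranges: [-3.06, 3.06], [-0.37, 2.12], [-1.25, 1.32], [0.18, 2.47], [-1.1, 4.24], [0.23, 1.98], [-2.94, 2.94]. Speed limits (rad/s): [2.57, 2.57, 3.14, 3.14, 3.14, 3.14, 3.14].

### API

Orientations are given as [roll, pitch, yaw] about the fixed x, y, z axes, in that order (R = Rz(yaw) Ry(pitch) Rx(roll)).
In Python, from plant import robot gives the robot as it stands.
- The arm moves only by the shell command python3 -m pendant 'ROWS'. ROWS is JSON, a list of rows, each a list of 3 entries, a list of its own where there are three numbers: the shift along the world's x, y, z in mm, then the turn, a rotation vector about the world's x, y, z in degrees, then the gripper's target within -1 to 1 (shut at 1, half-way at 0, fully open at -1). In form: [[[dx, dy, dz], [ax, ay, az], fingers], ...]. A call has exactly 10 rows; each row shifts and turns the commanded pose from where the row before left it; what a row does not reach is not made up. A row lasts 1/12 s, in which the tool goes at most 41.7 mm and 7.16 degrees, less where a joint would pass 70% of its speed; a pose out of reach is approached as far as the arm can. A call is refused whole if a number of a shift passes 41.7 or a number of a turn 7.16, either way. A call with a gripper value outside its range is refused whole. The fingers move at their own pace and stop on an object; the grip force is fixed at half the most. Time passes only in rows, so rows that do not move let the fingers close, or fill a call up. It gives the time, the measured TCP pose, the force, the opening and the grip force at its end, in the units of the state.
- robot.get_state(): the state, without advancing time (a new reading comes with each control period).
- robot.camera(name): name is "scene" or "top" or "wrist"; returns (picture, depth): 420x560x3 uint8, red, green, blue; 420x560 float32, m along the optical axis (not along the pixel's ray), 0 where there is no reading.
- robot.calibration(name): a dict with "mtx" (3x3 intrinsics, pixels), "rvec" (rotation vector, rad) and "tvec" (3), from world to camera coordinates, as OpenCV has them. Camera axes: x right, y down, z forward; pixel columns grow to the right and rows downward; lengths in m; the calibration is good to about 2 mm. A picture is of the moment at which its call begins: read the wrist's pose just before it. calibration takes no time and is no camera call; for the wrist camera it gives the pose at the moment of the call.
- robot.job_done(): hands the job in; it is judged then, once.
Trained networks look in the newest picture that a camera, given by its name, has taken for a name from the list of things; names that differ only in an ending like _2 or _b are one class to them, and where a whole thing is asked for, a point or a joint stands for the part that bears it (a point fixed in the world has none). Each returns a list of dicts, best first, with "p" (0 to 1); they miss things now and then, are a little off and sometimes report something else, mostly with a low value. They report only what shows in the picture. A call takes as long as a camera call. They do not tell look-alikes from the thing itself.
- robot.boxes_of(camera, target): "at" ([x, y, z] in m, in world coordinates, good to about 4 mm: the middle of the surface that is visible of it).
The state is a dict: "time_s": time; "qpos": joint angles; "dq": joint speeds; "tau": joint torques, N m; "eef_pos": TCP position; "ee_rot": TCP orientation; "ft_force": force on the tool from outside, world axes, zero at the start; "torque": the same for the moment, N m; "grip_width": finger opening in m; "grip_force": force on a finger pad.
Only numpy, scipy, OpenCV 4.12 (cv2) and the standard library are available. Lean on these libraries where they do the work, as an engineer would, in place of code of your own. Each camera call takes 0.05 s, during which the arm holds its last target. There are 200 camera calls.

### The job

Change the microscope lamp's filter: slide the lamp's shutter fully closed over the round window, then press the long narrow key of the filter selector fully home so that it stays down and the latched key pops up, and then slide the shutter fully open again. Press no other key on the way, and leave the other things on the table where they are.

Things in the scene. Friction and masses are not known exactly. Their poses are not given: they have to be found in the camera images.
- bank: Filter selector, a grey box fixed to the table, 130 (x) x 200 (y) x 55 mm high; origin at the centre of its underside, z up. Four white keys of different shape stand in one row along its y axis at x = 0, y = -57, -19, 19 and 57 mm, in an order that differs every time. A key that is up stands 20 mm above the box's top, a latched one about 8 mm.
- key_bar_top (a point): Centre of the top face of the key with the long narrow cap, 48 mm across the row by 12 mm along it; it moves down with the key; axes as the selector's (x across the row, y along the row, z up).
- key_bar (a joint): How far that long narrow key is down, m: 0 up, about 0.0115 latched, 0.013 against the stop. Interlocked with the others: pressed straight down 12 to 13 mm it stays down and on its way frees the latched key, which pops up by its spring. It resists with up to about 8 N in the first half of the stroke, then gives. Let go before about 8 mm it springs back; a part press of about 4 mm already frees the latched key.
- key_square_top (a point): Centre of the top face of the key with the square cap, 26 by 26 mm; the key that is latched down at the start; it moves down with the key; axes as the selector's (x across the row, y along the row, z up).
- key_square (a joint): How far that square key is down, m: 0 up, about 0.0115 latched, 0.013 against the stop.
- key_round_top (a point): Centre of the top face of the key with the round cap, 26 mm diameter; it moves down with the key; axes as the selector's (x across the row, y along the row, z up).
- key_round (a joint): How far that round key is down, m: 0 up, about 0.0115 latched, 0.013 against the stop.
- key_cross_top (a point): Centre of the top face of the key with the plus-shaped cap, two bars 30 by 10 mm crossing; it moves down with the key; axes as the selector's (x across the row, y along the row, z up).
- key_cross (a joint): How far that cross key is down, m: 0 up, about 0.0115 latched, 0.013 against the stop.
- lamp: Lamp unit, a white box fixed to the table, 130 (x) x 200 (y) x 50 mm high; origin at the centre of its underside, z up. On its top a round amber window, 38 mm diameter, centred at x = 0, y = +27 mm, and two low aluminium rails 7 mm high along y at x = +-31 mm (inner faces at +-27 mm), between which the shutter slides.
- shutter_tab (a point): Centre of the top face of the shutter's upright aluminium tab, 30 (x) x 12 (y) mm, which stands 29 mm (from 54 to 83 mm above the table) on a steel blade 52 (x) x 50 (y) x 3 mm, whose top is 55 mm above the table; axes as the lamp unit's.
- shutter (a joint): Shutter travel along the lamp unit's +y, m: 0 fully open (tab at y = -35 mm, window clear), 0.062 fully closed against the stop (blade over the window). It stays where it is left; sliding it takes about 2 to 3 N.
- objective_black: Black microscope objective standing on the table, 34 mm diameter, 45 mm high; a bystander; origin near the centre of its underside.
- objective_steel: Steel microscope objective standing on the table, 34 mm diameter, 52 mm high; a bystander; origin near the centre of its underside.
- dish: Small clear glass dish, 56 mm diameter, 14 mm high; a bystander; origin near the centre of its underside.
- vial: Small amber glass jar, 28 mm diameter, 60 mm high; a bystander; origin near the centre of its underside.
- knobnut: Black knurled thumb nut with a short brass stem, 30 mm diameter, 20 mm high; a bystander; origin near the centre of its underside.
- driver: Screwdriver lying on the table, 150 mm long, handle to its -x; a bystander; origin near the centre of its underside.
- holder: Steel pipette holder rod with a square aluminium clamp, lying, 100 mm long along its x, 20 mm high; a bystander; origin near the centre of its underside.
Mind the look-alikes: they are no part of the job. Leave any purple look-alike of the lamp alone.

How it is judged:
By the outcome, as a careful person would: the job done as asked, in the order asked, and still so for the second after the job is handed in, with the robot touching nothing.
It also fails if it takes over 51 s, if anything falls off the work surface, if the arm or the gripper's body presses on something with over 40 N, if the wrist force passes 120 N, or if a joint passes its speed limit or range.

## Working session

There is one attempt and no reset: what is moved stays moved. The work goes in short steps, Python scripts to look and compute and a shell command to move; the robot and the scene stay as the last step left them, time stands still between calls to the robot, and variables do not carry over. Pictures are saved under pics/ and viewed, at most 10 in all, crops included, and the job is handed in when it is done.

```bash
mkdir -p pics
python3 - <<'E'
from plant import robot
import cv2,numpy as np
for c in ["top","scene"]:
    p,d=robot.camera(c); cv2.imwrite(f"pics/{c}0.png",p[:,:,::-1]); np.save(f"pics/{c}0.npy",d)
    cal=robot.calibration(c)
    for t in ["lamp","shutter_tab","bank","key_bar_top","key_square_top","key_round_top","key_cross_top"]:
        for b in robot.boxes_of(c,t)[:3]:
            a=np.array(b["at"]); px=cv2.projectPoints(a[None],cal["rvec"],cal["tvec"],cal["mtx"],None)[0].ravel()
            print(c,t,a.round(4),round(b["p"],2),px.round())
s=robot.get_state();print(s["time_s"],s["eef_pos"],s["ee_rot"],s["ft_force"])
E
```

```text
top lamp [ 0.2365 -0.2545  0.0471] 0.87 [402. 327.]
top lamp [0.3033 0.3009 0.0474] 0.78 [131. 296.]
top lamp [0.5262 0.2181 0.0538] 0.59 [173. 190.]
top shutter_tab [0.3098 0.2652 0.0543] 0.9 [148. 293.]
top shutter_tab [ 0.2361 -0.2945  0.0554] 0.89 [423. 328.]
top shutter_tab [0.5273 0.1932 0.0557] 0.77 [185. 189.]
top bank [ 0.5146 -0.2239  0.0582] 0.7 [381. 193.]
top key_bar_top [ 0.5269 -0.2122  0.0748] 0.7 [377. 186.]
top key_square_top [ 0.5222 -0.2519  0.0602] 0.69 [395. 189.]
top key_round_top [ 0.5224 -0.2844  0.0715] 0.67 [412. 188.]
top key_cross_top [ 0.5325 -0.1738  0.0742] 0.51 [359. 183.]
scene lamp [ 0.2825 -0.2675  0.0498] 0.88 [163. 178.]
scene lamp [0.3453 0.2978 0.0456] 0.87 [379. 174.]
scene lamp [0.5622 0.2115 0.0538] 0.74 [374. 228.]
scene shutter_tab [0.316  0.2626 0.0612] 0.72 [364. 164.]
scene shutter_tab [0.5376 0.1904 0.0574] 0.7 [362. 221.]
scene shutter_tab [ 0.2459 -0.2961  0.0549] 0.58 [153. 170.]
scene bank [ 0.5772 -0.23    0.0513] 0.93 [172. 254.]
scene bank [ 0.6004 -0.0041  0.0314] 0.17 [281. 257.]
scene key_bar_top [ 0.7202 -0.0165  0.0159] 0.67 [284. 307.]
scene key_bar_top [ 0.5394 -0.2153  0.0772] 0.65 [178. 232.]
scene key_square_top [ 0.529  -0.2879  0.077 ] 0.47 [144. 232.]
scene key_round_top [ 0.531  -0.2897  0.0727] 0.54 [143. 235.]
scene key_round_top [0.5674 0.2123 0.0543] 0.3 [376. 229.]
scene key_cross_top [ 0.5429 -0.1711  0.0683] 0.45 [200. 234.]
0.8 [ 0.2043596  -0.61705525  0.21349003] [ 3.14156136e+00 -2.47156113e-05  3.19770737e-01] [ 0.20583236 -0.17037912 -0.3034455 ]
```

View pics/top0.png

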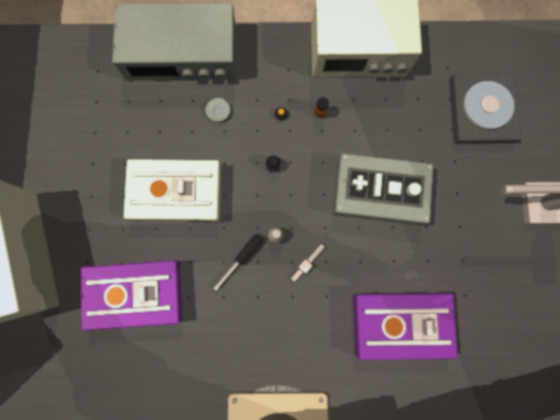

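View pics/scene0.png

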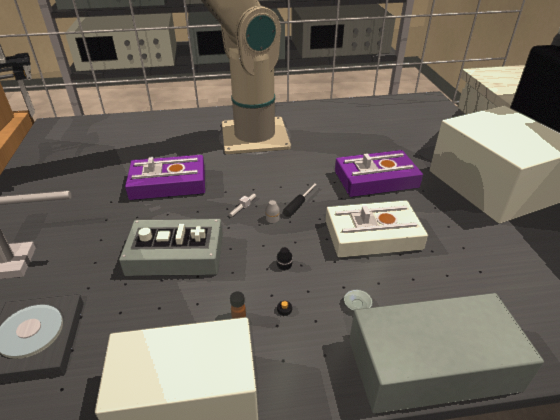

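The white lamp is at top (172,190), with its window at (158,188) and tab at (185,189). The purple look-alikes are at (130,295) and (406,326). The white one fits the description, and the purple ones must be left alone. The bank is at (385,188). From left (+y) its keys run cross (360,183), bar (378,185), square (395,188), round (414,189). I'll measure the poses from depth and confirm in a crop.

```bash
cat > h.py <<'E'
from plant import robot
import cv2,numpy as np
def cloud(c,d):
    k=robot.calibration(c);R=cv2.Rodrigues(np.array(k["rvec"]))[0];t=np.array(k["tvec"]).ravel();K=np.array(k["mtx"])
    v,u=np.mgrid[:d.shape[0],:d.shape[1]]
    P=np.stack([(u-K[0,2])/K[0,0]*d,(v-K[1,2])/K[1,1]*d,d],-1)
    return (P-t)@R
E
python3 - <<'E'
from h import *
d=np.load("pics/top0.npy");im=cv2.imread("pics/top0.png");W=cloud("top",d)
def fit(x,y,zl,zh,r=0.13):
    m=(abs(W[...,0]-x)<r)&(abs(W[...,1]-y)<r)&(W[...,2]>zl)&(W[...,2]<zh)&(d>0)
    q=W[m];rc=cv2.minAreaRect(q[:,:2].astype(np.float32)*1000);print(rc,np.median(q[:,2]).round(4),m.sum())
fit(.527,.215,.044,.1);fit(.52,-.233,.046,.1)
fit(.527,.193,.07,.1,.05)
for n,(x,y) in dict(cross=(.53,-.174),bar=(.527,-.212),sq=(.522,-.25),rd=(.522,-.286)).items():
    m=(abs(W[...,0]-x)<.035)&(abs(W[...,1]-y)<.017)&(W[...,2]>.0585)
    print(n,np.median(W[m],0).round(4),m.sum())
a=cv2.resize(im[145:235,110:240],None,fx=6,fy=6,interpolation=2)[:,:780];b=cv2.resize(im[145:235,325:445],None,fx=6,fy=6,interpolation=2)
cv2.imwrite("pics/crop.png",cv2.resize(np.hstack([a,b]),(800,288)))
E
```

```text
((528.775634765625, 224.18701171875), (200.3041229248047, 131.96604919433594), 89.00867462158203) 0.0512 5517
((526.7122802734375, -231.72352600097656), (200.59609985351562, 130.4949188232422), 82.5392074584961) 0.0559 5614
((528.4361572265625, 198.4880828857422), (12.546506881713867, 29.906198501586914), 89.37247467041016) 0.0829 100
cross [ 0.5312 -0.174   0.0736] 201
bar [ 0.5265 -0.2106  0.0733] 221
sq [ 0.5242 -0.2499  0.0634] 198
rd [ 0.5188 -0.2856  0.0736] 204
```

View pics/crop.png

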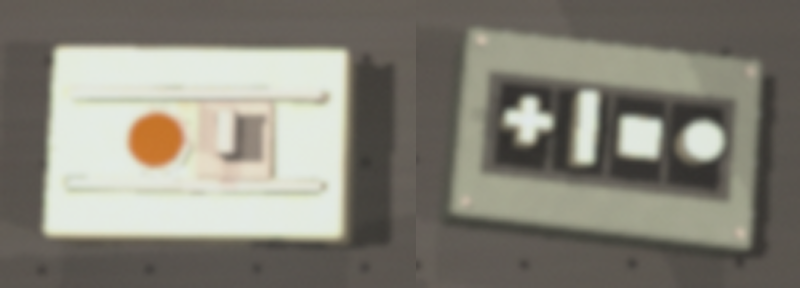

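The crop confirms it. Left is the white lamp, with its window at +y (155,140) and the tab standing right of it (227,132). Right is the bank, with the cross, bar, lowered square and round keys in that order. The lamp yaw is about -1°, the bank yaw about -7°. Moving over the lamp.

```bash
python3 -m pendant '[[[12,32,0],[0,0,4],-1],[[12,32,0],[0,0,4],-1],[[12,32,0],[0,0,4],-1],[[12,32,0],[0,0,4],-1],[[12,32,0],[0,0,4],-1],[[12,32,0],[0,0,4],-1],[[12,32,0],[0,0,4],-1],[[12,32,0],[0,0,4],-1],[[12,32,0],[0,0,4],-1],[[12,32,0],[0,0,4],-1]]'
python3 -m pendant '[[[20,25,0],[0,0,3],-0.5],[[20,25,0],[0,0,3],-0.5],[[20,25,0],[0,0,3],-0.5],[[20,25,0],[0,0,3],-0.5],[[20,25,0],[0,0,3],-0.5],[[20,25,0],[0,0,3],-0.5],[[20,25,0],[0,0,3],-0.5],[[20,25,0],[0,0,3],-0.5],[[20,25,0],[0,0,3],-0.5],[[20,25,0],[0,0,3],-0.5]]'
python3 -m pendant '[[[0,27,0],[0,0,0.1],-0.5],[[0,27,0],[0,0,0.1],-0.5],[[0,27,0],[0,0,0.1],-0.5],[[0,27,0],[0,0,0.1],-0.5],[[0,27,0],[0,0,0.1],-0.5],[[0,27,0],[0,0,0.1],-0.5],[[0,27,0],[0,0,0.1],-0.5],[[0,27,0],[0,0,0],-0.5],[[0,27,0],[0,0,0],-0.5],[[0,0,0],[0,0,0],-0.5]]'
python3 - <<'E'
from h import *
s=robot.get_state();print(s["time_s"],s["eef_pos"],np.degrees(s["ee_rot"]),s["grip_width"],s["ft_force"])
p,d=robot.camera("wrist");cv2.imwrite("pics/w1.png",p[:,:,::-1]);W=cloud("wrist",d)
m=(d>0)&(W[...,2]>.072)&(W[...,2]<.09)&(abs(W[...,0]-.528)<.04)&(abs(W[...,1]-.195)<.05)
if m.sum()>10: print(cv2.minAreaRect(W[m][:,:2].astype(np.float32)*1000),np.median(W[m],0),m.sum())
print(robot.boxes_of("wrist","shutter_tab")[:2])
E
```

```text
time_s: 1.63
eef_pos: [0.3248, -0.2957, 0.2138]
ee_rot: [3.141, 0.0, 1.021]
ft_force: [0.2, 0.3, -0.2]
grip_width: 0.0936
grip_force: 0.0
time_s: 2.47
eef_pos: [0.5253, -0.0458, 0.2137]
ee_rot: [3.141, 0.0, 1.544]
ft_force: [1.2, -0.9, 0.0]
grip_width: 0.0704
grip_force: 0.0
time_s: 3.3
eef_pos: [0.5236, 0.2032, 0.214]
ee_rot: [3.141, -0.005, 1.561]
ft_force: [0.4, 0.7, 0.1]
grip_width: 0.0704
grip_force: 0.0
3.3 [0.52357867 0.20322336 0.21395861] [179.9518029   -0.30605002  89.45869179] 0.0704147905632282 [0.40575964 0.6806387  0.0754861 ]
((531.1642456054688, 195.52249145507812), (12.54208755493164, 29.3059024810791), 88.67990112304688) [0.53078583 0.19693511 0.08215308] 404
[{'at': [0.5305, 0.2041, 0.055], 'p': 0.88}, {'at': [0.3134, 0.2721, 0.0566], 'p': 0.68}]
```

```bash
python3 -m pendant '[[[3,-3,-20],[0,0,0],-0.5],[[3,-3,-20],[0,0,0],-0.5],[[0,0,-20],[0,0,0],-0.5],[[0,0,-20],[0,0,0],-0.5],[[0,0,-20],[0,0,0],-0.5],[[0,0,-15],[0,0,0],-0.5],[[0,0,-15],[0,0,0],-0.5],[[0,0,-14],[0,0,0],-0.5],[[0,0,0],[0,0,0],-0.5],[[0,0,0],[0,0,0],-0.5]]'
python3 -m pendant '[[[0,0,0],[0,0,0],0.8],[[0,0,0],[0,0,0],0.8],[[0,0,0],[0,0,0],0.8],[[0,0,0],[0,0,0],0.8],[[0,0,0],[0,0,0],0.8],[[0,0,0],[0,0,0],0.8],[[0,0,0],[0,0,0],0.8],[[0,0,0],[0,0,0],0.8],[[0,0,0],[0,0,0],0.8],[[0,0,0],[0,0,0],0.8]]'
```

```text
time_s: 4.23
eef_pos: [0.5303, 0.1881, 0.0691]
ee_rot: [-3.14, 0.002, 1.552]
ft_force: [-0.2, -0.0, -0.3]
grip_width: 0.0706
grip_force: 0.0
time_s: 5.07
eef_pos: [0.5303, 0.19, 0.0697]
ee_rot: [3.142, 0.0, 1.554]
ft_force: [-1.2, -0.8, 4.0]
grip_width: 0.0294
grip_force: 30.0
```

```bash
python3 -m pendant '[[[0,5,0],[0,0,0],0.8],[[0,6,0],[0,0,0],0.8],[[0,6,0],[0,0,0],0.8],[[0,6,0],[0,0,0],0.8],[[0,6,0],[0,0,0],0.8],[[0,6,0],[0,0,0],0.8],[[0,6,0],[0,0,0],0.8],[[0,6,0],[0,0,0],0.8],[[0,3,0],[0,0,0],0.8],[[0,0,0],[0,0,0],0.8]]'
python3 -m pendant '[[[0,2,0],[0,0,0],0.8],[[0,2,0],[0,0,0],0.8],[[0,2,0],[0,0,0],0.8],[[0,2,0],[0,0,0],0.8],[[0,0,0],[0,0,0],0.8],[[0,0,0],[0,0,0],0.8],[[0,0,0],[0,0,0],0.8],[[0,0,0],[0,0,0],0.8],[[0,0,0],[0,0,0],0.8],[[0,0,0],[0,0,0],0.8]]'
```

```text
time_s: 5.9
eef_pos: [0.5311, 0.2419, 0.0697]
ee_rot: [3.14, -0.002, 1.555]
ft_force: [1.7, 1.0, 2.2]
grip_width: 0.0296
grip_force: 30.0
time_s: 6.73
eef_pos: [0.5311, 0.2431, 0.0697]
ee_rot: [-3.141, 0.006, 1.551]
ft_force: [2.7, -8.9, 8.6]
grip_width: 0.0294
grip_force: 30.0
```

```bash
python3 -m pendant '[[[0,2,0],[0,0,0],0.8],[[0,2,0],[0,0,0],0.8],[[0,2,0],[0,0,0],0.8],[[0,0,0],[0,0,0],0.8],[[0,0,0],[0,0,0],0.8],[[0,0,0],[0,0,0],0.8],[[0,0,0],[0,0,0],0.8],[[0,-4,0],[0,0,0],0.8],[[0,-4,0],[0,0,0],0.8],[[0,-3,0],[0,0,0],0.8]]'
python3 - <<'E'
from h import *
p,d=robot.camera("top");cv2.imwrite("pics/t2.png",cv2.resize(p[145:235,110:240,::-1],None,fx=5,fy=5,interpolation=2))
E
```

```text
time_s: 7.57
eef_pos: [0.5311, 0.2428, 0.0697]
ee_rot: [3.14, -0.001, 1.553]
ft_force: [4.0, 1.4, 0.8]
grip_width: 0.0299
grip_force: 30.0
```

View pics/t2.png

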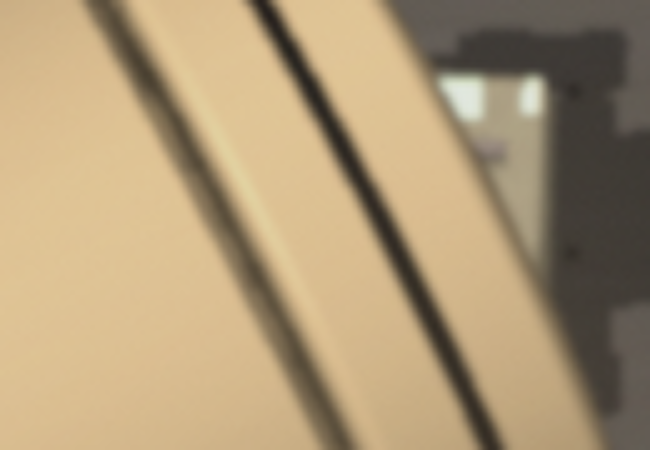

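The picture shows only the arm covering the lamp. The stop force and the unchanged 0.243 say the shutter is against its stop. I'll release, lift and check with the wrist camera.

```bash
python3 -m pendant '[[[0,0,0],[0,0,0],-0.5],[[0,0,0],[0,0,0],-0.5],[[0,0,0],[0,0,0],-0.5],[[0,0,0],[0,0,0],-0.5],[[0,0,0],[0,0,0],-0.5],[[0,0,0],[0,0,0],-0.5],[[0,0,10],[0,0,0],-0.5],[[0,0,20],[0,0,0],-0.5],[[0,0,30],[0,0,0],-0.5],[[0,0,30],[0,0,0],-0.5]]'
python3 -m pendant '[[[0,-15,30],[0,0,0],-0.5],[[0,-25,15],[0,0,0],0],[[0,-30,0],[0,0,0],1],[[0,-30,0],[0,0,0],1],[[0,-30,0],[0,0,0],1],[[0,-10,0],[0,0,0],1],[[0,0,0],[0,0,0],1],[[0,0,0],[0,0,0],1],[[0,0,0],[0,0,0],1],[[0,0,0],[0,0,0],1]]'
python3 - <<'E'
from h import *
p,d=robot.camera("wrist");W=cloud("wrist",d)
m=(d>0)&(W[...,2]>.072)&(W[...,2]<.09)&(abs(W[...,0]-.528)<.04)&(abs(W[...,1]-.235)<.06)
if m.sum()>10: print(cv2.minAreaRect(W[m][:,:2].astype(np.float32)*1000),np.median(W[m],0),m.sum())
cv2.imwrite("pics/w2.png",p[:,:,::-1])
p,d=robot.camera("top");W=cloud("top",d)
m=(d>0)&(W[...,2]>.07)&(W[...,2]<.09)&(abs(W[...,0]-.528)<.04)&(abs(W[...,1]-.235)<.06)
if m.sum()>10: print(cv2.minAreaRect(W[m][:,:2].astype(np.float32)*1000),m.sum())
E
```

```text
time_s: 8.45
eef_pos: [0.5296, 0.2428, 0.1605]
ee_rot: [-3.14, 0.001, 1.554]
ft_force: [0.6, 0.9, -0.2]
grip_width: 0.0704
grip_force: 0.0
time_s: 9.28
eef_pos: [0.5303, 0.1054, 0.2046]
ee_rot: [3.141, -0.001, 1.557]
ft_force: [-1.0, -0.3, -0.1]
grip_width: 0.0137
grip_force: 0.0
((531.1952514648438, 251.58151245117188), (12.289817810058594, 29.465473175048828), 89.27660369873047) [0.53124654 0.25074172 0.0825369 ] 621
((529.3450317382812, 250.3095245361328), (29.50638198852539, 11.57758617401123), 0.10070928931236267) 103
```

View pics/w2.png

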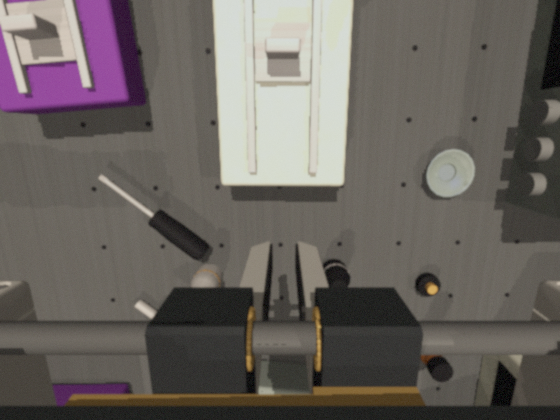

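The window is covered and the tab (283,45) sits at y=0.251, 27 mm past the lamp's centre as expected: closed. Next, the bank.

```bash
python3 -m pendant '[[[0,-28,0],[0,0,-1],1],[[0,-28,0],[0,0,-1],1],[[0,-28,0],[0,0,-1],1],[[0,-28,0],[0,0,-1],1],[[0,-28,0],[0,0,-1],1],[[0,-28,0],[0,0,-1],1],[[0,-28,0],[0,0,-0.5],1],[[0,-28,0],[0,0,0],1],[[0,-28,0],[0,0,0],1],[[0,0,0],[0,0,0],1]]'
python3 - <<'E'
from h import *
s=robot.get_state();print(s["time_s"],s["eef_pos"],np.degrees(s["ee_rot"]),s["grip_width"])
p,d=robot.camera("wrist");W=cloud("wrist",d);cv2.imwrite("pics/w3.png",p[:,:,::-1])
m=((d>0)&(W[...,2]>.069)&(W[...,2]<.085)&(abs(W[...,0]-.528)<.05)&(abs(W[...,1]+.23)<.09)).astype(np.uint8)
n,l=cv2.connectedComponents(m)
for i in range(1,n):
    q=W[l==i]
    if len(q)>60: print(cv2.minAreaRect(q[:,:2].astype(np.float32)*1000),np.median(q,0).round(4),len(q))
for t in ["key_bar_top","key_cross_top","key_square_top"]: print(t,robot.boxes_of("wrist",t)[:1])
E
```

```text
time_s: 10.22
eef_pos: [0.53, -0.1555, 0.2041]
ee_rot: [-3.142, 0.004, 1.433]
ft_force: [0.5, -0.7, -0.5]
grip_width: 0.0003
grip_force: 0.0
10.2167 [ 0.52995262 -0.15553968  0.20406656] [-179.99758098    0.21570203   82.10481082] 0.00026930286294962237
((537.2401733398438, -170.16392517089844), (25.99884033203125, 26.115047454833984), 37.53731918334961) [ 0.5369 -0.1692  0.0747] 491
((551.091796875, -209.99053955078125), (11.968291282653809, 8.493785858154297), 83.24696350097656) [ 0.5516 -0.2086  0.0747] 99
key_bar_top [{'at': [0.5507, -0.2086, 0.0727], 'p': 0.5}]
key_cross_top [{'at': [0.4162, 0.0434, 0.0229], 'p': 0.74}]
key_square_top []
```

View pics/w3.png

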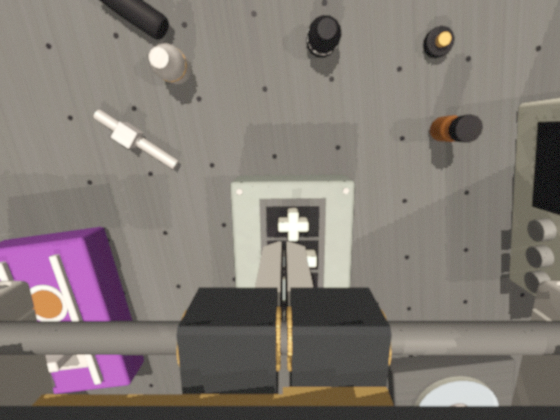

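Only the cross (292,225) and the far end of the bar (310,260) show; the fingers hide the rest. Together they put the bar's centre near (0.531,-0.209), which agrees with the top view to within a few mm.

```bash
python3 -m pendant '[[[1,-28,0],[0,0,0.3],1],[[0,-26,0],[0,0,0.3],1],[[0,0,-20],[0,0,0],1],[[0,0,-20],[0,0,0],1],[[0,0,-20],[0,0,0],1],[[0,0,-20],[0,0,0],1],[[0,0,-14],[0,0,0],1],[[0,0,-8],[0,0,0],1],[[0,0,0],[0,0,0],1],[[0,0,0],[0,0,0],1]]'
python3 - <<'E'
from h import *
p,d=robot.camera("scene");cv2.imwrite("pics/s3.png",cv2.resize(p[190:290,100:250,::-1],None,fx=5,fy=5,interpolation=2))
E
```

```text
time_s: 11.25
eef_pos: [0.5319, -0.2019, 0.1027]
ee_rot: [3.142, -0.001, 1.453]
ft_force: [0.7, -0.1, 1.1]
grip_width: 0.0001
grip_force: 0.0
```

View pics/s3.png

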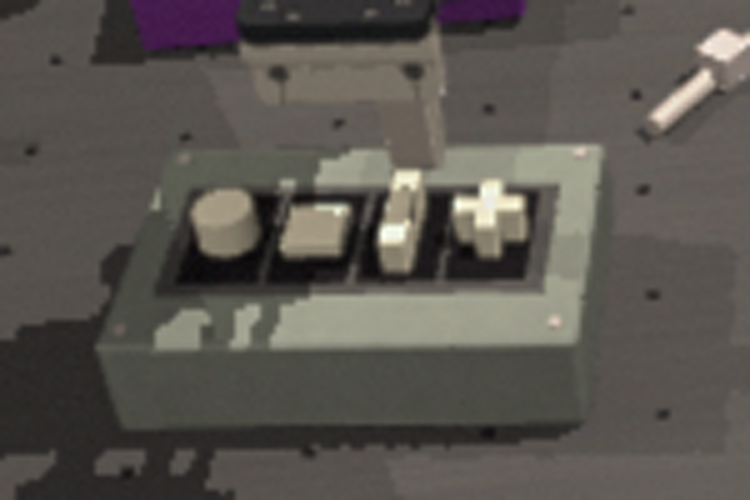

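The fingers stand above the bar, at (410,150) in the crop, but 6–7 mm towards the cross. I'll correct that and then press in small steps.

```bash
python3 -m pendant '[[[-0.5,-4,0],[0,0,0],1],[[0,-3,0],[0,0,0],1],[[0,0,0],[0,0,0],1],[[0,0,-5],[0,0,0],1],[[0,0,-5],[0,0,0],1],[[0,0,-5],[0,0,0],1],[[0,0,-2],[0,0,0],1],[[0,0,0],[0,0,0],1],[[0,0,0],[0,0,0],1],[[0,0,0],[0,0,0],1]]'
```

```text
time_s: 12.13
eef_pos: [0.531, -0.21, 0.0855]
ee_rot: [3.141, -0.0, 1.451]
ft_force: [-0.7, 0.2, 1.0]
grip_width: 0.0002
grip_force: 0.0
```

```bash
python3 -m pendant '[[[0,0,-2],[0,0,0],1],[[0,0,-2],[0,0,0],1],[[0,0,-2],[0,0,0],1],[[0,0,-2],[0,0,0],1],[[0,0,-2],[0,0,0],1],[[0,0,-2],[0,0,0],1],[[0,0,-2],[0,0,0],1],[[0,0,-2],[0,0,0],1],[[0,0,0],[0,0,0],1],[[0,0,0],[0,0,0],1]]'
```

```text
time_s: 12.97
eef_pos: [0.5306, -0.21, 0.0702]
ee_rot: [-3.141, 0.0, 1.451]
ft_force: [-2.4, 0.9, 8.2]
grip_width: 0.0006
grip_force: 4.2
```

Reaching z 0.0702 means about 13 mm down. I'll press a little harder against the stop.

```bash
python3 -m pendant '[[[0,0,-2],[0,0,0],1],[[0,0,-2],[0,0,0],1],[[0,0,-2],[0,0,0],1],[[0,0,0],[0,0,0],1],[[0,0,0],[0,0,0],1],[[0,0,0],[0,0,0],1],[[0,0,0],[0,0,0],1],[[0,0,0],[0,0,0],1],[[0,0,0],[0,0,0],1],[[0,0,0],[0,0,0],1]]'
```

```text
time_s: 13.8
eef_pos: [0.5308, -0.2101, 0.069]
ee_rot: [3.141, 0.002, 1.451]
ft_force: [-11.5, 4.1, 47.4]
grip_width: 0.0006
grip_force: 24.0
```

It's on the stop. Lifting, then checking the keys on the way back to the lamp.

```bash
python3 -m pendant '[[[0,0,6],[0,0,0],1],[[0,0,8],[0,0,0],1],[[0,0,15],[0,0,0],1],[[0,0,25],[0,0,0],1],[[0,0,30],[0,0,0],1],[[0,0,30],[0,0,0],1],[[0,10,20],[0,0,1],1],[[0,25,0],[0,0,1],0],[[0,30,0],[0,0,1],-0.5],[[0,30,0],[0,0,1],-0.5]]'
python3 -m pendant '[[[0,33,0],[0,0,1],-0.5],[[0,33,0],[0,0,1],-0.5],[[0,33,0],[0,0,0],-0.5],[[0,33,0],[0,0,0],-0.5],[[0,33,0],[0,0,0],-0.5],[[0,33,0],[0,0,0],-0.5],[[0,33,0],[0,0,0],-0.5],[[0,33,0],[0,0,0],-0.5],[[0,33,0],[0,0,0],-0.5],[[0,33,0],[0,0,0],-0.5]]'
python3 - <<'E'
from h import *
s=robot.get_state();print(s["time_s"],s["eef_pos"],np.degrees(s["ee_rot"]))
p,d=robot.camera("top");W=cloud("top",d)
for n,(x,y) in dict(cross=(.53,-.174),bar=(.527,-.212),sq=(.522,-.25),rd=(.522,-.286)).items():
    m=(abs(W[...,0]-x)<.035)&(abs(W[...,1]-y)<.017)&(W[...,2]>.0585)
    print(n,np.percentile(W[m][:,2],[50,80]).round(4),m.sum())
p,d=robot.camera("wrist");W=cloud("wrist",d)
m=(d>0)&(W[...,2]>.072)&(W[...,2]<.09)&(abs(W[...,0]-.528)<.04)&(abs(W[...,1]-.25)<.04)
if m.sum()>10: print(cv2.minAreaRect(W[m][:,:2].astype(np.float32)*1000),np.median(W[m],0),m.sum())
E
```

```text
time_s: 14.63
eef_pos: [0.5307, -0.1147, 0.1976]
ee_rot: [3.141, 0.0, 1.519]
ft_force: [0.4, 0.4, 0.3]
grip_width: 0.017
grip_force: 0.0
time_s: 15.47
eef_pos: [0.5304, 0.2163, 0.197]
ee_rot: [-3.141, 0.0, 1.555]
ft_force: [0.4, 0.8, 0.2]
grip_width: 0.0706
grip_force: 0.0
15.4667 [0.53040443 0.21634327 0.19699663] [-1.79947020e+02  2.39937871e-02  8.91185007e+01]
cross [0.0734 0.0755] 197
bar [0.0631 0.065 ] 186
sq [0.074  0.0759] 231
rd [0.0733 0.0757] 198
((531.6736450195312, 248.6654052734375), (12.150337219238281, 28.819978713989258), 89.76023864746094) [0.53118112 0.24949524 0.08241729] 447
```

The bar is latched (63 mm), the square is up (74 mm), and cross and round are unchanged. Now I'll grip the tab again.

```bash
python3 -m pendant '[[[0,15,0],[0,0,0],-0.5],[[0,15,0],[0,0,0],-0.5],[[0,0,-20],[0,0,0],-0.5],[[0,0,-20],[0,0,0],-0.5],[[0,0,-20],[0,0,0],-0.5],[[0,0,-20],[0,0,0],-0.5],[[0,0,-10],[0,0,0],-0.5],[[0,0,0],[0,0,0],-0.5],[[0,0,0],[0,0,0],-0.5],[[0,0,0],[0,0,0],-0.5]]'
```

```text
time_s: 16.4
eef_pos: [0.5316, 0.2452, 0.1084]
ee_rot: [3.14, -0.001, 1.555]
ft_force: [-0.7, 0.4, -0.0]
grip_width: 0.0709
grip_force: 0.0
```

```bash
python3 -m pendant '[[[0,2,-10],[0,0,0],-0.5],[[0,2,-14],[0,0,0],-0.5],[[0,0,-14],[0,0,0],-0.5],[[0,0,0],[0,0,0],-0.5],[[0,0,0],[0,0,0],0],[[0,0,0],[0,0,0],0.8],[[0,0,0],[0,0,0],0.8],[[0,0,0],[0,0,0],0.8],[[0,0,0],[0,0,0],0.8],[[0,0,0],[0,0,0],0.8]]'
python3 -m pendant '[[[0,-5,0],[0,0,0],0.8],[[0,-6,0],[0,0,0],0.8],[[0,-6,0],[0,0,0],0.8],[[0,-6,0],[0,0,0],0.8],[[0,-6,0],[0,0,0],0.8],[[0,-6,0],[0,0,0],0.8],[[0,-6,0],[0,0,0],0.8],[[0,-6,0],[0,0,0],0.8],[[0,-5,0],[0,0,0],0.8],[[0,-3,0],[0,0,0],0.8]]'
python3 -m pendant '[[[0,-3,0],[0,0,0],0.8],[[0,-2,0],[0,0,0],0.8],[[0,-2,0],[0,0,0],0.8],[[0,-2,0],[0,0,0],0.8],[[0,0,0],[0,0,0],0.8],[[0,0,0],[0,0,0],0.8],[[0,0,0],[0,0,0],0.8],[[0,0,0],[0,0,0],0.8],[[0,0,0],[0,0,0],0.8],[[0,0,0],[0,0,0],0.8]]'
```

```text
time_s: 17.23
eef_pos: [0.5311, 0.249, 0.0699]
ee_rot: [3.141, -0.0, 1.555]
ft_force: [0.4, -0.4, -0.4]
grip_width: 0.0339
grip_force: 0.0
time_s: 18.07
eef_pos: [0.5304, 0.1929, 0.0699]
ee_rot: [-3.141, 0.0, 1.555]
ft_force: [-2.6, 2.2, 6.0]
grip_width: 0.0297
grip_force: 30.0
time_s: 18.9
eef_pos: [0.5302, 0.186, 0.0699]
ee_rot: [-3.141, -0.002, 1.556]
ft_force: [-3.0, 4.3, 4.7]
grip_width: 0.0294
grip_force: 30.0
```

```bash
python3 -m pendant '[[[0,-2,0],[0,0,0],0.8],[[0,-2,0],[0,0,0],0.8],[[0,-2,0],[0,0,0],0.8],[[0,-2,0],[0,0,0],0.8],[[0,0,0],[0,0,0],0.8],[[0,0,0],[0,0,0],0.8],[[0,0,0],[0,0,0],0.8],[[0,0,0],[0,0,0],0.8],[[0,0,0],[0,0,0],0.8],[[0,0,0],[0,0,0],0.8]]'
```

```text
time_s: 19.73
eef_pos: [0.5303, 0.1856, 0.0699]
ee_rot: [3.14, -0.012, 1.56]
ft_force: [-2.6, 17.1, 0.3]
grip_width: 0.0295
grip_force: 30.0
```

The shutter is against the open stop. I'll unload, release, lift clear and check.

```bash
python3 -m pendant '[[[0,3,0],[0,0,0],0.8],[[0,4,0],[0,0,0],0.8],[[0,0,0],[0,0,0],0.8],[[0,0,0],[0,0,0],-0.5],[[0,0,0],[0,0,0],-0.5],[[0,0,0],[0,0,0],-0.5],[[0,0,0],[0,0,0],-0.5],[[0,0,0],[0,0,0],-0.5],[[0,0,0],[0,0,0],-0.5],[[0,0,8],[0,0,0],-0.5]]'
python3 -m pendant '[[[0,0,15],[0,0,0],-0.5],[[0,0,25],[0,0,0],-0.5],[[0,0,30],[0,0,0],-0.5],[[0,0,30],[0,0,0],-0.5],[[0,-25,20],[0,0,0],-0.5],[[0,-30,0],[0,0,0],-0.5],[[0,-30,0],[0,0,0],-0.5],[[0,-30,0],[0,0,0],-0.5],[[0,-20,0],[0,0,0],-0.5],[[0,0,0],[0,0,0],-0.5]]'
python3 - <<'E'
from h import *
p,d=robot.camera("top");cv2.imwrite("pics/t9.png",p[:,:,::-1]);W=cloud("top",d)
for n,(x,y) in dict(cross=(.53,-.174),bar=(.527,-.212),sq=(.522,-.25),rd=(.522,-.286)).items():
    m=(abs(W[...,0]-x)<.035)&(abs(W[...,1]-y)<.017)&(W[...,2]>.0585)
    print(n,np.percentile(W[m][:,2],[50,80]).round(4),m.sum())
p,d=robot.camera("wrist");W=cloud("wrist",d)
m=(d>0)&(W[...,2]>.072)&(W[...,2]<.09)&(abs(W[...,0]-.528)<.04)&(abs(W[...,1]-.2)<.04)
if m.sum()>10: print(cv2.minAreaRect(W[m][:,:2].astype(np.float32)*1000),np.median(W[m],0),m.sum())
E
```

```text
time_s: 20.57
eef_pos: [0.5299, 0.1832, 0.0765]
ee_rot: [-3.139, 0.001, 1.555]
ft_force: [-1.4, -0.2, -0.5]
grip_width: 0.0696
grip_force: 0.0
time_s: 21.4
eef_pos: [0.5308, 0.0428, 0.1979]
ee_rot: [-3.141, 0.004, 1.548]
ft_force: [0.3, -0.3, 0.1]
grip_width: 0.0706
grip_force: 0.0Traceback (most recent call last):
  File "<stdin>", line 5, in <module>
    return _quantile_unchecked(
        a, q, axis, out, overwrite_input, method, keepdims, weights)
    return _ureduce(a,
                    func=_quantile_ureduce_func,
    ...<5 lines>...
                    overwrite_input=overwrite_input,
                    method=method)
    r = func(a, **kwargs)
    result = _quantile(arr,
                       quantiles=q,
    ...<2 lines>...
                       out=out,
                       weights=wgt)
    slices_having_nans = np.isnan(arr[-1, ...])
                                  ~~~^^^^^^^^^
IndexError: index -1 is out of bounds for axis 0 with size 0
```

View pics/t9.png

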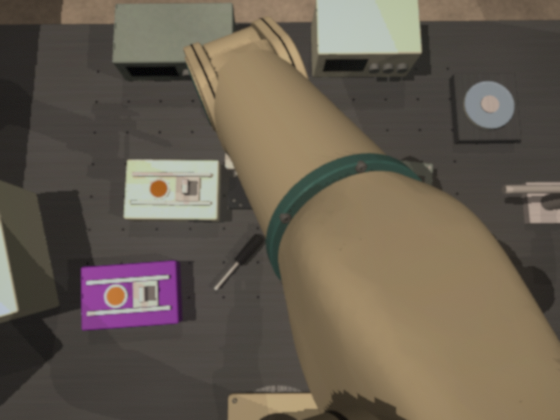

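The window at (158,188) is clear and the tab is at (189,189). The arm hides the bank, whose state was already measured after the press. One numeric check of the tab.

Run:
```python
from h import *
for c in ["top","wrist"]:
    p,d=robot.camera(c);W=cloud(c,d)
    m=(d>0)&(W[...,2]>.072)&(W[...,2]<.09)&(abs(W[...,0]-.528)<.04)&(abs(W[...,1]-.2)<.04)
    if m.sum()>10: print(c,cv2.minAreaRect(W[m][:,:2].astype(np.float32)*1000),m.sum())
p,d=robot.camera("scene");W=cloud("scene",d)
for n,(x,y) in dict(cross=(.535,-.172),bar=(.531,-.21),sq=(.526,-.248),rd=(.521,-.285)).items():
    m=(abs(W[...,0]-x)<.025)&(abs(W[...,1]-y)<.015)&(W[...,2]>.0585)
    print(n,np.percentile(W[m][:,2],90).round(4) if m.any() else None,m.sum())
```

```text
top ((528.3952026367188, 188.39700317382812), (11.484198570251465, 30.10523223876953), 89.80113983154297) 95
wrist ((530.1073608398438, 191.15443420410156), (11.482560157775879, 29.468935012817383), 89.16915893554688) 630
cross 0.076 145
bar 0.0656 110
sq 0.0761 182
rd 0.0763 150
```

The tab is 62 mm from its closed position (top camera 250.3 to 188.4), so the shutter is fully open. The bar is down and the other keys are up.

```bash
python3 -c "
from plant import robot
print(robot.job_done())"
```

```text
the job is handed in; nothing more can be done
None
```

The filter is changed and the job is handed in: the shutter was closed to its stop, the long narrow key pressed home and latched with the square key popped up, and the shutter slid fully open again, at about 21 s on the robot's clock.

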